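# Load a row of tappets into the wash rack and close its gate

### The arm

A 6-joint arm with a two-finger parallel gripper is mounted at the origin on the work surface. World frame = base frame: x ahead of the robot, y to its left, z up, the work surface at z = 0. Lengths are in m, angles in rad, forces in N, time in s.
With the tool pointing down it reaches from about 0.35 to 0.85 m from the base axis. Payload 8.1 kg.
Tool frame: the origin (TCP) lies midway between the tips of the shut fingers; the grasp point (between the pads) lies 19 mm behind it; z points along the fingers, y is the line along which they close (so a half turn about z gives the same grasp; the last joint's range is limited). The gripper opens to 93 mm and grips with 3 to 60 N. Pads are 15 mm wide; open, the fingers measure 128 mm over their backs; the gripper's body (75 mm by 188 mm) begins 65 mm behind the grasp point.
Start: joints at [-1.319, 0.13, 1.488, -0, 1.523, -0.085], TCP at [0.198, -0.566, 0.219] pointing down, gripper open.
Joint ranges: [-2.96, 2.96], [-0.89, 2.26], [0.02, 2.5], [-1.34, 4.48], [0, 2.73], [-2.66, 2.66]. Speed limits (rad/s): [2.39, 2.39, 2.79, 3.14, 3.14, 3.14].

### API

Orientations are given as a rotation vector (axis times angle).
In Python, from plant import read_state, read_camera, get_calibration, close_job gives the robot as it stands.
- The arm moves only by the shell command python3 -m crank 'ROWS' [FORCE]. ROWS is JSON, a list that holds one entry, the list of rows, each a list of 7 numbers: the gripper's target within -1 to 1 (fully open at 1, half-way at 0, shut at -1), then the shift along the tool's x, y, z as a fraction of full scale, then the turn, a rotation vector about the tool's x, y, z as a fraction of full scale. In form: [[[grip, x, y, z, rx, ry, rz], ...]]. A call has exactly 5 rows; each row is the pose to reach, as a shift and turn from the pose commanded when the call began, along the tool's axes at that moment; what a row does not reach only later rows make up. Full scale, the value 1, is 0.5 m for a shift and 90 degrees for a turn. A row lasts 1/8 s, in which the tool goes at most 62.5 mm and 10.7 degrees, less where a joint would pass 70% of its speed; a pose out of reach is approached as far as the arm can. A call with a number of a shift or a turn outside -1 to 1 is refused whole. A call with a gripper value outside its range is refused whole. The fingers move at their own pace and stop on an object; FORCE is the grip in N (left out, the last holds). Time passes only in rows, so rows that repeat a pose let the fingers close, or fill a call up. It gives the time, the measured TCP pose, the force, the opening and the grip force at its end, in the units of the state.
- read_state(): the state, without advancing time (a new reading comes with each control period).
- read_camera(name): name is "scene" or "top" or "wrist"; returns the picture (420x560x3 uint8, red, green, blue); there is no depth.
- get_calibration(name): a dict with "fx", "fy", "cx", "cy" (pixels), "dist_coeffs" ([k1, k2, p1, p2, k3] as OpenCV has them; the pictures are not rectified), "eye" and "orientation" of the camera in the world; the wrist camera has in their place "mount" (4x4, takes a point from camera to tool coordinates, whose origin is the TCP and whose axes are the flange's). Camera axes: x right, y down, z forward; pixel columns grow to the right and rows downward; lengths in m; the calibration is good to about 2 mm. A picture is of the moment at which its call begins: read the wrist's pose just before it. get_calibration takes no time and is no camera call.
- close_job(): hands the job in; it is judged then, once.
The state is a dict: "t": time; "q": joint angles; "dq": joint speeds; "joint_torque": joint torques, N m; "tool_pos": TCP position; "orientation": TCP orientation; "force": force on the tool from outside, world axes, zero at the start; "wrist_torque": the same for the moment, N m; "opening": finger opening in m; "gripper_force": force on a finger pad.
Only numpy, scipy, OpenCV 4.12 (cv2) and the standard library are available. Lean on these libraries where they do the work, as an engineer would, in place of code of your own. Each camera call takes 0.05 s, during which the arm holds its last target. There are 200 camera calls.

### The job

Take the wooden pusher by its handle and with it slide the four bright tappets, all together as one straight, closed row, along the rack's apron into the empty front bay until every one stands against the back wall; keep them upright and never touch them with the gripper's fingers. Stand the pusher upright back on the bench well clear of the rack, then take the orange gate, turn it to line up above the two slots in the bay's mouth and press it lightly down until it drops in and sits fully down. Leave the other things on the bench where they are.

Things in the scene. Friction and masses are not known exactly. Their poses are not given: they have to be found in the camera images.
- rack: Blue washer rack, fixed. Origin: underside, below where the middle of the row ends up; x from the apron into the bays (roughly away from the robot), y along the bay, z up. Floor plate 5 thick, x -175 to 75, y -100 to 100 mm. x -175 to -85 is open apron; then flared guides 20 high narrow from y +-94 at x -85 to y +-73 at x -50. A rear bay (x 39) already holds four fixed tappets, red dots.
- bay (a point): On the front (empty) bay's floor, at the rack's origin but 5 mm higher. Cheeks' inner faces are 73 mm to either side (rack y), the back wall's near face 17.5 mm ahead (rack x), so a tappet home against it has its centre 0.5 mm ahead of this point. Cheeks and walls are 28 mm high above the floor.
- slot (a point): Midpoint between the two gate slots, on the floor plate (rack x -29, y 0 mm): where the middle of the gate's underside belongs. Each slot is an upright channel in a cheek, 18 mm wide (rack x -38 to -20), from 73 to 85 mm out in rack y, open at the top, down to the floor; yellow sloping lips from 28 to 38 mm above the floor widen its top to about 34 mm.
- pusher: Wooden pusher, about 150 g, standing loose on the bench. Origin at the centre of its underside, z up. Pale blade 26 (x) by 136 (y) by 32 high; on top of it, in the middle, a dark handle 22 (x) by 60 (y), from 32 to 77 high: grip it across x. Either long face of the blade may push. Half a turn makes no difference.
- gate: Orange gate, 120 g, standing loose on the bench. Origin at the centre of its underside, z up. Bar 14 (x) by 164 (y) by 32 high; on top, in the middle, a grip 20 (x) by 44 (y), from 32 to 77 high: grip it across x. Its ends fit the rack's two slots with 2 mm to spare on each side in x and 3 mm at each end in y; turned half round it is the same. Fully down its underside rests on the floor plate.
- tappet1: Bucket tappet 1 of the row: bright steel cylinder, 34 diameter, 26 high, about 65 g, standing on the rack's apron, 1 yellow dot on top. Origin at the centre of its underside. The four stand in one row, 1 to 4 towards the rack's +y, about 0.5 to 1.5 mm apart, the row a little out of square and off-centre to the bay, its middle 95 to 135 mm before the rack's origin.
- tappet2: Bucket tappet 2 of the row: bright steel cylinder, 34 diameter, 26 high, about 65 g, standing on the rack's apron, 2 yellow dots on top. Origin at the centre of its underside. The four stand in one row, 1 to 4 towards the rack's +y, about 0.5 to 1.5 mm apart, the row a little out of square and off-centre to the bay, its middle 95 to 135 mm before the rack's origin.
- tappet3: Bucket tappet 3 of the row: bright steel cylinder, 34 diameter, 26 high, about 65 g, standing on the rack's apron, 3 yellow dots on top. Origin at the centre of its underside. The four stand in one row, 1 to 4 towards the rack's +y, about 0.5 to 1.5 mm apart, the row a little out of square and off-centre to the bay, its middle 95 to 135 mm before the rack's origin.
- tappet4: Bucket tappet 4 of the row: bright steel cylinder, 34 diameter, 26 high, about 65 g, standing on the rack's apron, 4 yellow dots on top. Origin at the centre of its underside. The four stand in one row, 1 to 4 towards the rack's +y, about 0.5 to 1.5 mm apart, the row a little out of square and off-centre to the bay, its middle 95 to 135 mm before the rack's origin.
- wrench: Bystander: an open-ended spanner, 170 long, lying flat (mm); origin at the centre of its underside. Leave it.
- gear: Bystander: a dark steel gear wheel, about 60 diameter, 26 high, lying flat (mm); origin at the centre of its underside. Leave it.
- bearing: Bystander: a ball bearing, 55 outside, 15 high, lying flat (mm); origin at the centre of its underside. Leave it.
- worn_tappet: Bystander: a dark, unmarked worn tappet of the same size as the others (34 diameter, 26 high), set aside; not part of the row (mm); origin at the centre of its underside. Leave it.
- spray_can: Bystander: a spray can with a blue band and a grey top, 52 diameter, 150 high, standing (mm); origin at the centre of its underside. Leave it.
- jar: Bystander: a jar with a yellow lid, 60 diameter, 75 high, standing (mm); origin at the centre of its underside. Leave it.
Mind the look-alikes: they are no part of the job. Leave any blue look-alike of the gate alone. What is shaped like the pusher but pink is not meant.

How it is judged:
By the outcome, as a careful person would: the job done as asked, in the order asked, and still so for the second after the job is handed in, with the robot touching nothing.
It also fails if it takes over 72 s, if anything falls off the work surface, if the arm or the gripper's body presses on something with over 40 N, if the wrist force passes 120 N, or if a joint passes its speed limit or range.

## Working session

There is one attempt and no reset: what is moved stays moved. The work goes in short steps, Python scripts to look and compute and a shell command to move; the robot and the scene stay as the last step left them, time stands still between calls to the robot, and variables do not carry over. Pictures are saved under pics/ and viewed, at most 10 in all, crops included, and the job is handed in when it is done.

```bash
mkdir -p pics; ls; python3 - <<'E'
from plant import *
import cv2,numpy as np
np.set_printoptions(precision=4,suppress=True)
s=read_state();print({k:s[k] for k in('t','tool_pos','orientation','opening')})
for n in('scene','top','wrist'):
    cv2.imwrite(f'pics/{n}0.png',read_camera(n)[:,:,::-1]);print(n,get_calibration(n))
a=[cv2.imread(f'pics/{n}0.png') for n in('scene','top')]
E
```

```text
pics
{'t': 0.0, 'tool_pos': array([ 0.1982, -0.5658,  0.2176]), 'orientation': array([-3.0954, -0.5262,  0.0003]), 'opening': 0.09313401054469019}
scene {'fx': 546.9082628514733, 'fy': 546.9082628514733, 'cx': 277.11916029071074, 'cy': 209.61150852866336, 'dist_coeffs': array([-0.1121,  0.    ,  0.    ,  0.    ,  0.    ]), 'eye': array([1.3363, 0.6015, 0.9134]), 'orientation': array([-1.1325, -2.2714,  1.0562])}
top {'fx': 467.3992454492745, 'fy': 467.3992454492745, 'cx': 275.33461144761617, 'cy': 204.54597843607982, 'dist_coeffs': array([0.0067, 0.    , 0.    , 0.    , 0.    ]), 'eye': array([0.3587, 0.0038, 1.1046]), 'orientation': array([-2.1724,  2.1357, -0.1201])}
wrist {'fx': 306.0005846312176, 'fy': 306.0005846312176, 'cx': 279.71996788580327, 'cy': 214.93707306003444, 'dist_coeffs': array([-0.0404,  0.    ,  0.    ,  0.    ,  0.    ]), 'mount': array([[ 0.0005, -0.971 , -0.2391,  0.0665],
       [ 1.    ,  0.0004,  0.0008, -0.001 ],
       [-0.0007, -0.2391,  0.971 , -0.1661],
       [ 0.    ,  0.    ,  0.    ,  1.    ]])}
```

View pics/top0.png

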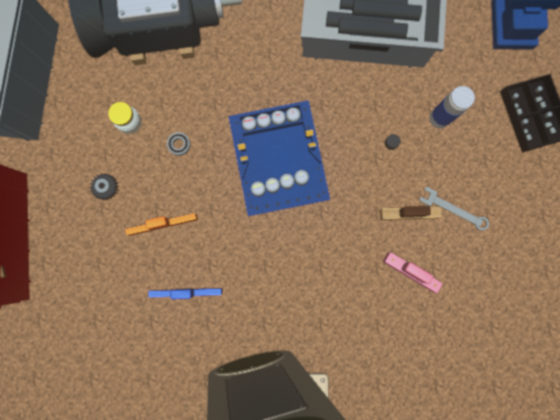

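View pics/scene0.png

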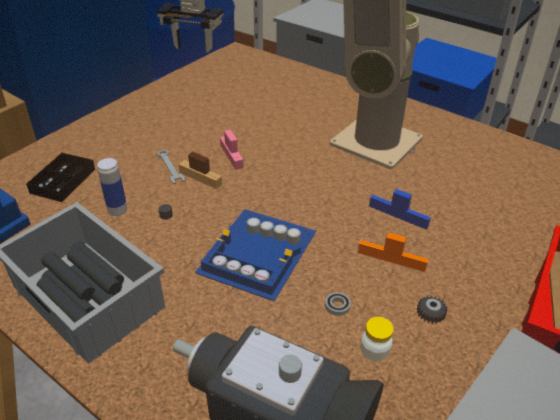

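In the top view, the pusher candidates are the pale blade with dark handle at (411,213), and the pink look-alike at (414,272). The gate candidates are the orange one at (161,223) and the blue look-alike at (185,293). The tappet row runs from (258,188) to (302,177), with the fixed red-dot row at (249,123) to (293,115). The worn tappet is at (392,142). I choose the pale/dark pusher and the orange gate, and will check both in a close crop.

```bash
cat >h.py <<'E'
import numpy as np,cv2
from scipy.spatial.transform import Rotation as R
from scipy.optimize import least_squares
from plant import *
np.set_printoptions(precision=4,suppress=True)
def cam(n,s=None):
    c=get_calibration(n);K=np.array([[c['fx'],0,c['cx']],[0,c['fy'],c['cy']],[0,0,1]])
    if n=='wrist':
        s=s or read_state();T=np.eye(4);T[:3,:3]=R.from_rotvec(s['orientation']).as_matrix();T[:3,3]=s['tool_pos'];T=T@np.array(c['mount'])
        M,e=T[:3,:3],T[:3,3]
    else: M,e=R.from_rotvec(c['orientation']).as_matrix(),np.array(c['eye'])
    return K,np.array(c['dist_coeffs']),M,e
def proj(C,P):
    K,d,M,e=C;rv=cv2.Rodrigues(M.T)[0]
    return cv2.projectPoints(np.atleast_2d(P).astype(float),rv,-M.T@e,K,d)[0][:,0]
def rays(C,uv):
    K,d,M,e=C;u=cv2.undistortPoints(np.array(uv,float).reshape(-1,1,2),K,d)[:,0]
    return np.c_[u,np.ones(len(u))]@M.T
def onz(C,uv,z):
    r=rays(C,uv);return C[3]+r*((z-C[3][2])/r[:,2])[:,None]
def tri(C1,u1,C2,u2):
    out=[]
    for a,b in zip(rays(C1,u1),rays(C2,u2)):
        A=np.c_[a,-b];k=np.linalg.lstsq(A,C2[3]-C1[3],rcond=None)[0]
        p,q=C1[3]+a*k[0],C2[3]+b*k[1];out.append([*(p+q)/2,np.linalg.norm(p-q)])
    return np.array(out)
def place(x,y,yaw,P):
    c,s=np.cos(yaw),np.sin(yaw);P=np.atleast_2d(P)
    return np.c_[x+c*P[:,0]-s*P[:,1],y+s*P[:,0]+c*P[:,1],P[:,2]]
E
python3 - <<'E'
from h import *
T,S=cam('top'),cam('scene')
# handle-top centres: pusher, gate ; tappet1/4 tops guess
print(tri(T,[(416,211),(157,222),(123,113)],S,[(200,158),(395,240),(379,328)]))
print('rack corners z5',onz(T,[(229,116),(308,102),(329,200),(249,215)],.005))
print('tappets z31',onz(T,[(258,188),(272,185),(287,181),(302,177)],.031))
print('pusher ends z32',onz(T,[(381,214),(441,212)],.032),'gate ends',onz(T,[(126,232),(196,217)],.032))
t=cv2.imread('pics/top0.png');s=cv2.imread('pics/scene0.png')
z=lambda im,x,y:cv2.resize(im[y:y+100,x:x+133],(400,300),interpolation=cv2.INTER_CUBIC)
cv2.imwrite('pics/m.png',np.vstack([np.hstack([z(t,365,180),z(t,110,180)]),np.hstack([z(s,140,110),z(t,215,110)])]))
E
```

```text
[[ 0.4735 -0.2939  0.0724  0.0058]
 [ 0.4406  0.2799  0.0677  0.0035]
 [ 0.6881  0.371   0.0706  0.0078]]
rack corners z5 [[ 0.7073  0.1322  0.005 ]
 [ 0.7452 -0.0591  0.005 ]
 [ 0.5056 -0.111   0.005 ]
 [ 0.4667  0.0778  0.005 ]]
tappets z31 [[ 0.5275  0.0567  0.031 ]
 [ 0.5351  0.0242  0.031 ]
 [ 0.5451 -0.0105  0.031 ]
 [ 0.5551 -0.0453  0.031 ]]
pusher ends z32 [[ 0.4714 -0.2278  0.032 ]
 [ 0.4783 -0.3653  0.032 ]] gate ends [[0.42   0.358  0.032 ]
 [0.4574 0.1982 0.032 ]]
```

View pics/m.png

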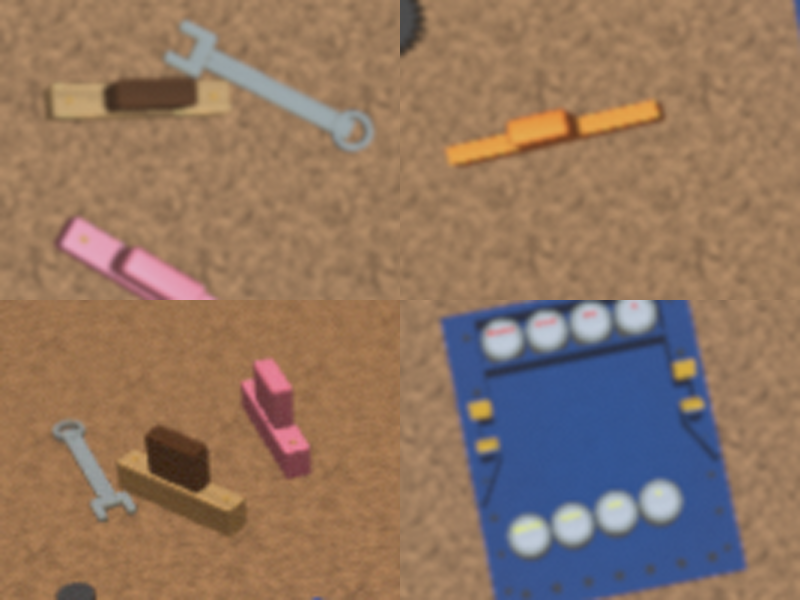

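The crop confirms the choice. The pale blade with the dark handle is at the top left of the crop, with its handle at crop (152,93). The orange gate's grip is at crop (540,127). The rack has yellow lips, with the row in front running from 1 dot at right to 4 dots at left. The wrench jaw lies flat just beyond the pusher's right half, so the fingers pass above it.

```bash
cat >>h.py <<'E'
def go(x,y,z,yaw):  # yaw of tool x, deg; prints row fractions from the measured pose
    s=read_state();M=R.from_rotvec(s['orientation'])
    a=np.radians(yaw);G=R.from_matrix(np.array([[np.cos(a),np.sin(a),0],[np.sin(a),-np.cos(a),0],[0,0,-1]]))
    print('go',M.inv().apply(np.array([x,y,z])-s['tool_pos'])/.5,(M.inv()*G).as_rotvec()/(np.pi/2))
E
python3 -m crank '[[[1,0.14,-0.066,0.01,0,0,-0.118],[1,0.25,-0.12,0.02,0,0,-0.236],[1,0.36,-0.17,0.03,0,0,-0.354],[1,0.47,-0.22,0.036,0,0,-0.472],[1,0.58,-0.27,0.036,0,0,-0.59]]]'
python3 -c "
from h import *
go(.474,-.295,.2,92.9)"
```

```text
t: 0.78
tool_pos: [0.4225, -0.3468, 0.2002]
orientation: [-2.529, -1.862, 0.0]
force: [-0.2, -0.4, -0.1]
opening: 0.0932
gripper_force: 0.0
go [0.1294 0.0676 0.0003] [-0.0003 -0.0003 -0.2241]
```

```bash
python3 -m crank '[[[1,0.12,0.068,0,0,0,-0.11],[1,0.13,0.068,0,0,0,-0.224],[1,0.13,0.068,0,0,0,-0.224],[1,0.13,0.068,0,0,0,-0.224],[1,0.13,0.068,0,0,0,-0.224]]]'
python3 - <<'E'
from h import *
s=read_state();im=read_camera('wrist')[:,:,::-1];cv2.imwrite('pics/w1.png',im)
C=cam('wrist',s);print(s['tool_pos'],s['orientation'],s['t'])
hsv=cv2.cvtColor(im,cv2.COLOR_BGR2HSV)
# predicted model from coarse pose
P=place(.4748,-.2965,np.radians(2.9),[[a,b,.077] for a,b in((-.011,-.03),(.011,-.03),(.011,.03),(-.011,.03))]+[[a,b,.032] for a,b in((-.013,-.068),(.013,-.068),(.013,.068),(-.013,.068))])
print(proj(C,P))
E
```

```text
t: 1.4
tool_pos: [0.4729, -0.2979, 0.2007]
orientation: [-2.176, -2.266, 0.0]
force: [-0.3, 0.1, -0.0]
opening: 0.0928
gripper_force: 0.0
[ 0.4729 -0.2979  0.2007] [-2.1758 -2.2661  0.0003] 1.4
[[270.3784 238.5571]
 [292.5025 238.3594]
 [292.5339 178.043 ]
 [269.3207 178.2602]
 [270.3699 257.4306]
 [292.6378 257.2346]
 [292.7005 137.1741]
 [268.2417 137.4101]]
```

View pics/w1.png

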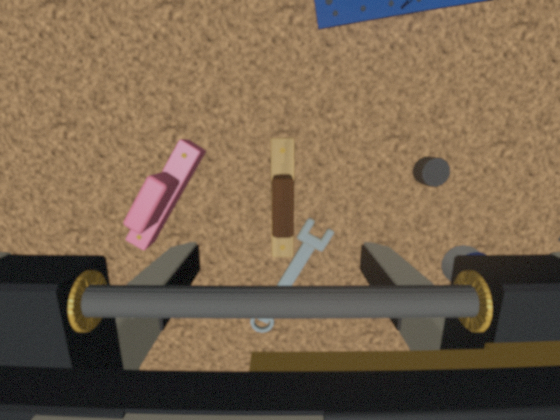

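The wrist view shows the pusher's handle at (283,207) and its blade spanning u 272–294, v 138–257. That is within 2 px of the model, which confirms its heights. The pink look-alike is at (165,195). The wrench jaw at (315,235) is clear of the fingers. I descend to grip.

```bash
python3 -m crank '[[[1,0.005,0.007,0.1,0,0,0],[1,0.005,0.007,0.2,0,0,0],[1,0.005,0.007,0.29,0,0,0],[1,0.005,0.007,0.317,0,0,0],[1,0.005,0.007,0.317,0,0,0]]]' 30
python3 -m crank '[[[-1,0,0,0,0,0,0],[-1,0,0,0,0,0,0],[-1,0,0,0,0,0,0],[-1,0,0,0,0,0,0],[-1,0,0,0,0,0,0]]]' 40
python3 -c "
from h import *
s=read_state();print(s['force'],s['gripper_force'])"
```

```text
t: 2.08
tool_pos: [0.4766, -0.2945, 0.0421]
orientation: [-2.172, -2.268, 0.0]
force: [0.1, -0.0, 0.6]
opening: 0.0928
gripper_force: 0.0
t: 2.7
tool_pos: [0.4771, -0.2943, 0.0423]
orientation: [2.171, 2.27, 0.0]
force: [-0.2, 0.0, -0.1]
opening: 0.0477
gripper_force: 0.0
[-0.2132  0.0421 -0.0808] 0.0
```

```bash
python3 -m crank '[[[-1,0,0,0,0,0,0],[-1,0,0,0,0,0,0],[-1,0,0,0,0,0,0],[-1,0,0,0,0,0,0],[-1,0,0,0,0,0,0]]]' 40
python3 -m crank '[[[-1,0,0,-0.02,0,0,0],[-1,0,0,-0.1,0,0,0],[-1,0,0,-0.2,0,0,0],[-1,0,0,-0.2,0,0,0],[-1,0,0,-0.2,0,0,0]]]'
python3 -c "
from h import *
go(.50,0.0,.2,102)"
```

```text
t: 3.32
tool_pos: [0.4769, -0.2942, 0.042]
orientation: [-2.171, -2.27, 0.0]
force: [-0.6, -0.9, -1.6]
opening: 0.0221
gripper_force: 40.0
t: 3.95
tool_pos: [0.477, -0.2942, 0.1423]
orientation: [2.171, 2.27, 0.0]
force: [-1.1, -0.4, -1.9]
opening: 0.0212
gripper_force: 40.0
go [ 0.5858  0.0722 -0.1156] [ 0.0002  0.0001 -0.1049]
```

```bash
python3 -c "
from h import *
go(.44,-0.02,.25,102)"
python3 -m crank '[[[-1,0.11,-0.01,-0.04,0,0,-0.02],[-1,0.22,-0.02,-0.08,0,0,-0.04],[-1,0.33,-0.03,-0.12,0,0,-0.06],[-1,0.44,-0.04,-0.16,0,0,-0.08],[-1,0.54,-0.05,-0.215,0,0,-0.105]]]'
python3 -m crank '[[[-1,0,0,0,0,0,0],[-1,0,0,0,0,0,0],[-1,0,0,0,0,0,0],[-1,0,0,0,0,0,0],[-1,0,0,0,0,0,0]]]'
python3 - <<'E'
from h import *
s=read_state();im=read_camera('wrist')[:,:,::-1];cv2.imwrite('pics/w2.png',im);np.save('s2.npy',s,allow_pickle=True)
C=cam('wrist',s);print(s['tool_pos'],s['orientation'],s['t'])
def rk(P):return place(.655,.0204,np.radians(12),P)
print(proj(C,rk([[-.175,.1,.005],[.075,.1,.005],[.075,-.1,.005],[-.175,-.1,.005]])))
cv2.imwrite('pics/w2z.png',cv2.resize(im[0:330,240:560],(582,600),interpolation=cv2.INTER_CUBIC))
E
```

```text
go [ 0.5511 -0.0494 -0.2156] [ 0.0002  0.0001 -0.1049]
t: 4.58
tool_pos: [0.4381, -0.0237, 0.2478]
orientation: [-1.973, -2.44, 0.003]
force: [2.0, 0.4, -1.1]
opening: 0.0219
gripper_force: 40.0
t: 5.2
tool_pos: [0.4399, -0.0263, 0.2492]
orientation: [-1.978, -2.44, 0.001]
force: [0.7, -0.2, -2.7]
opening: 0.0216
gripper_force: 40.0
[ 0.4399 -0.0263  0.2492] [-1.978  -2.4396  0.0008] 5.2
[[314.5845 112.4404]
 [504.6375 114.6107]
 [481.9039 257.9728]
 [310.9917 258.7917]]
```

View pics/w2z.png

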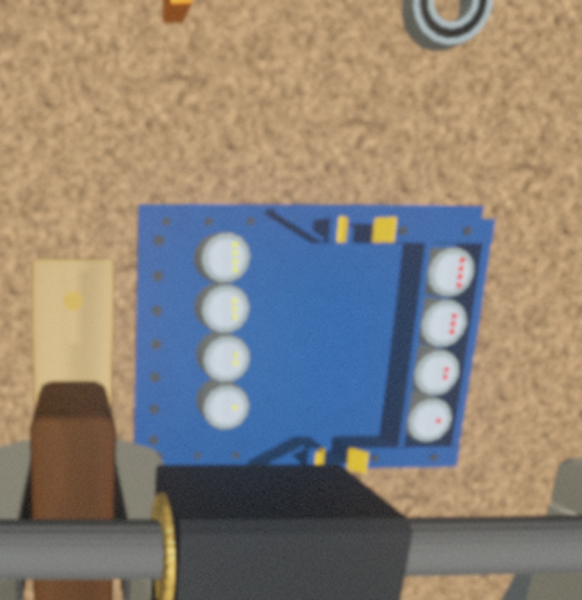

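The wrist crop shows the rack plate's near edge at crop u≈137, with corners at (139,206), (134,467) and (482,206). The row tops are at (226,258), (225,309), (226,358) and (226,407). The fixed red-dot row is at (451,271) to (430,419). I fit the rack pose and the row from these.

```bash
python3 - <<'E'
from h import *
s=np.load('s2.npy',allow_pickle=True).item();C=cam('wrist',s);T=cam('top')
f=lambda L:np.array(L,float)*320/582+[240,0]
img=f([(139,206),(482,206),(134,467)]);P=np.array([[-.175,.1,.005],[.075,.1,.005],[-.175,-.1,.005]])
fx=f([(451,271),(444,323),(437,373),(430,419)]).mean(0)
ti=np.array([(229,116),(308,102),(329,200),(249,215)],float);TP=np.array([[.075,.1,.005],[.075,-.1,.005],[-.175,-.1,.005],[-.175,.1,.005]])
def res(p,w=1,t=1):
    return np.r_[w*(proj(C,place(*p,P))-img).ravel(),w*(proj(C,place(*p,[[.039,0,.031]]))-fx).ravel()*1.5,t*(proj(T,place(*p,TP))-ti).ravel()]
for w,t in((1,0),(0,1),(1,.7)):
    r=least_squares(res,[.655,.02,.21],args=(w,t),x_scale=[.01,.01,.1]);print(w,t,r.x[:2],np.degrees(r.x[2]),r.fun)
p=r.x
W=onz(C,f([(226,258),(225,309),(226,358),(226,407)]),.031);W2=onz(T,[(258,188),(272,185),(287,181),(302,177)],.031)
for w in(W,W2):
    d=w[:,:2]-p[:2];c,sn=np.cos(p[2]),np.sin(p[2]);print('row world',w[:,:2].tolist(),'rack',np.c_[c*d[:,0]+sn*d[:,1],c*d[:,1]-sn*d[:,0]]*1e3)
# height check from two views
print(tri(C,f([(226,258),(226,407)]),T,[(258,188),(302,177)]))
# pusher in hand: yaw of tool
M=R.from_rotvec(s['orientation']).as_matrix();print(np.degrees(np.arctan2(M[1,0],M[0,0])))
E
```

```text
1 0 [0.6571 0.0233] 12.595104800963371 [-0.6    -1.2815  1.1208 -1.1377 -0.1252  1.6419 -0.2165  0.8278 -0.
 -0.     -0.     -0.      0.     -0.     -0.      0.    ]
0 1 [0.6552 0.0204] 12.09266706209972 [-0.     -0.     -0.      0.     -0.      0.     -0.      0.     -0.6906
 -0.1469  1.0675 -1.6952  1.2567  0.233  -1.6256  1.4591]
1 0.7 [0.6569 0.023 ] 12.52417570905436 [-0.6985 -1.284   0.996  -0.8961 -0.3859  1.642  -0.5393  1.1291 -1.3318
 -0.3334 -0.1935 -1.8251  0.4535 -0.6204 -1.4634  0.6676]
row world [[0.528427734672551, 0.0584027960976328], [0.5369313745734162, 0.02515867292057914], [0.5468550354981276, -0.0077666823571290525], [0.5565634306246398, -0.042228678180880164]] rack [[-117.6994   62.3937]
 [-116.6071   28.0966]
 [-114.0595   -6.1973]
 [-112.0553  -41.9445]]
row world [[0.5275234890501435, 0.056658385634324834], [0.5351090927329748, 0.024242616652724105], [0.545097823116157, -0.010498825104732807], [0.5551006071044498, -0.0452916334338497]] rack [[-118.9604   60.8869]
 [-118.5847   27.5975]
 [-116.3674   -8.4833]
 [-114.1475  -44.6174]]
[[ 0.5262  0.0571  0.0394  0.0017]
 [ 0.5573 -0.0445  0.0251  0.0031]]
101.93029103978246
```

```bash
python3 -c "
from h import *
go(.4983,-.0011,.10,105.6)"
```

```text
go [0.0247 0.1248 0.2986] [-0.0004 -0.0002 -0.0406]
```

```bash
python3 -m crank '[[[-1,0.012,0.062,0.1,0,0,-0.02],[-1,0.025,0.125,0.2,0,0,-0.041],[-1,0.025,0.125,0.28,0,0,-0.041],[-1,0.025,0.125,0.299,0,0,-0.041],[-1,0.025,0.125,0.299,0,0,-0.041]]]'
python3 -c "
from h import *
go(.4983,-.0011,.049,105.6)"
```

```text
t: 5.88
tool_pos: [0.4985, -0.0006, 0.1006]
orientation: [-1.898, -2.503, 0.0]
force: [0.1, -0.0, -1.0]
opening: 0.0222
gripper_force: 40.0
go [-0.0008 -0.0006  0.1032] [-0.0002 -0.0001  0.0008]
```

```bash
python3 -m crank '[[[-1,0,0,0.03,0,0,0],[-1,0,0,0.06,0,0,0],[-1,0,0,0.085,0,0,0],[-1,0,0,0.1,0,0,0],[-1,0,0,0.103,0,0,0]]]'
python3 - <<'E'
from h import *
def rk(x,y): return place(.6569,.0230,np.radians(12.4),[[x,y,0]])[0]
print(read_state()['force'],read_state()['tool_pos'])
for x,y,w in((-.145,.0105,105.6),(-.13,.0075,104.6),(-.10,.001,102.9),(-.09,0,102.4)):
    a=rk(x,y);print(x,y);go(a[0],a[1],.049,w)
im=read_camera('wrist')[:,:,::-1];cv2.imwrite('pics/w3.png',im)
E
```

```text
t: 6.5
tool_pos: [0.498, -0.0004, 0.0479]
orientation: [-1.897, -2.503, 0.001]
force: [0.2, -0.2, -1.5]
opening: 0.0219
gripper_force: 40.0
[ 0.1817 -0.1879 -1.4596] [ 0.498  -0.0004  0.0479]
-0.145 0.0105
go [-0.0033  0.0303 -0.0023] [-0.0008 -0.0003  0.001 ]
-0.13 0.0075
go [-0.011   0.0599 -0.0023] [-0.0008 -0.0003  0.0121]
-0.1 0.001
go [-0.0274  0.119  -0.0024] [-0.0008 -0.0003  0.031 ]
-0.09 0
go [-0.0306  0.1389 -0.0024] [-0.0008 -0.0003  0.0366]
```

View pics/w3.png

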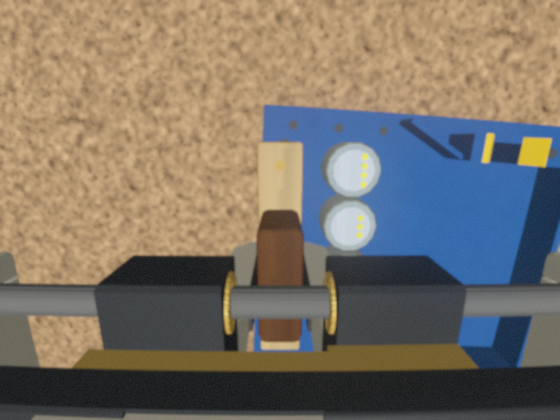

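The wrist view shows the blade end at (280,142), with tappet 4 at (353,169) and tappet 3 at (349,225). The blade is level with tappet 4's outer edge and there is a clear gap. Next I push slowly and diagonally towards the bay's centreline.

```bash
python3 -m crank '[[[-1,-0.001,0.012,-0.002,0,0,0],[-1,-0.003,0.024,-0.002,0,0,0],[-1,-0.005,0.036,-0.002,0,0,0],[-1,-0.008,0.048,-0.002,0,0,0.006],[-1,-0.011,0.06,-0.002,0,0,0.012]]]'
python3 - <<'E'
from h import *
def rk(x,y): return place(.6569,.0230,np.radians(12.4),[[x,y,0]])[0]
print(read_state()['force'],read_state()['tool_pos'])
for x,y,w in((-.115,.004,103.7),(-.10,.001,102.9),(-.09,0,102.4)):
    a=rk(x,y);print(x,y);go(a[0],a[1],.049,w)
E
```

```text
t: 7.18
tool_pos: [0.5291, 0.0024, 0.0496]
orientation: [-1.921, -2.485, 0.001]
force: [-3.1, -0.7, 1.3]
opening: 0.0213
gripper_force: 40.0
[-3.0951 -0.7378  1.3438] [0.5291 0.0024 0.0496]
-0.115 0.004
go [-0.0078  0.0281  0.0012] [-0.0003 -0.0001  0.0098]
-0.1 0.001
go [-0.0149  0.0579  0.0012] [-0.0003 -0.0001  0.0187]
-0.09 0
go [-0.0177  0.0778  0.0012] [-0.0003 -0.0001  0.0242]
```

```bash
python3 -m crank '[[[-1,-0.003,0.012,0,0,0,0.004],[-1,-0.006,0.024,0,0,0,0.008],[-1,-0.009,0.036,0,0,0,0.012],[-1,-0.012,0.047,0.001,0,0,0.016],[-1,-0.015,0.058,0.001,0,0,0.019]]]'
python3 - <<'E'
from h import *
def rk(x,y): return place(.6569,.0230,np.radians(12.4),[[x,y,0]])[0]
print(read_state()['force'],read_state()['tool_pos'])
for x,y,w in((-.085,0,102.4),(-.065,0,102.4)):
    a=rk(x,y);print(x,y);go(a[0],a[1],.049,w)
a=read_camera('top')[:,:,::-1];b=read_camera('wrist')[:,:,::-1]
cv2.imwrite('pics/m2.png',np.hstack([cv2.resize(a[90:240,200:350],(400,400),interpolation=cv2.INTER_CUBIC),cv2.resize(b[60:340,230:510],(400,400))]))
E
```

```text
t: 7.8
tool_pos: [0.5592, 0.0025, 0.0492]
orientation: [-1.958, -2.457, 0.0]
force: [-3.1, -0.1, 0.2]
opening: 0.0215
gripper_force: 40.0
[-3.1161 -0.1066  0.2358] [0.5592 0.0025 0.0492]
-0.085 0
go [-0.0021  0.0296  0.0003] [-0.0001 -0.      0.0054]
-0.065 0
go [-0.0025  0.0696  0.0003] [-0.0001 -0.      0.0054]
```

View pics/m2.png

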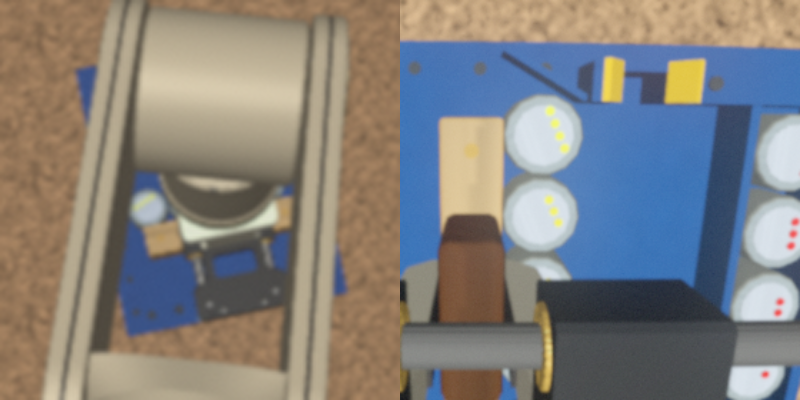

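The wrist crop shows tappet 4 at (543,134), flush on the blade and about 4 mm outboard of the cheek line, so the flare at (545,78) will guide it in. The blade end at v=117 is centred, with the cheek's inner face at v≈103. I carry on slowly.

```bash
python3 -m crank '[[[-1,-0.002,0.011,0,0,0,0.003],[-1,-0.003,0.022,0,0,0,0.006],[-1,-0.003,0.033,0,0,0,0.006],[-1,-0.003,0.044,0,0,0,0.006],[-1,-0.003,0.055,0,0,0,0.006]]]'
python3 - <<'E'
from h import *
def rk(x,y): return place(.6569,.0230,np.radians(12.4),[[x,y,0]])[0]
print(read_state()['force'],read_state()['wrist_torque'])
for x,y,w in((-.055,0,102.4),(-.04,0,102.4),(-.03,0,102.4)):
    a=rk(x,y);print(x,y);go(a[0],a[1],.049,w)
b=read_camera('wrist')[:,:,::-1]
cv2.imwrite('pics/w4.png',cv2.resize(b[60:340,230:510],(500,500)))
E
```

```text
t: 8.52
tool_pos: [0.5858, 0.0067, 0.0486]
orientation: [-1.97, -2.447, 0.002]
force: [-0.2, 0.3, -1.8]
opening: 0.0217
gripper_force: 39.9
[-0.2344  0.3309 -1.847 ] [-0.1664  0.1626  0.0086]
-0.055 0
go [ 0.0013  0.0359 -0.0008] [-0.0008  0.0001 -0.0007]
-0.04 0
go [ 0.0013  0.0659 -0.0008] [-0.0008  0.0001 -0.0007]
-0.03 0
go [ 0.0013  0.0859 -0.0009] [-0.0008  0.0001 -0.0007]
```

View pics/w4.png

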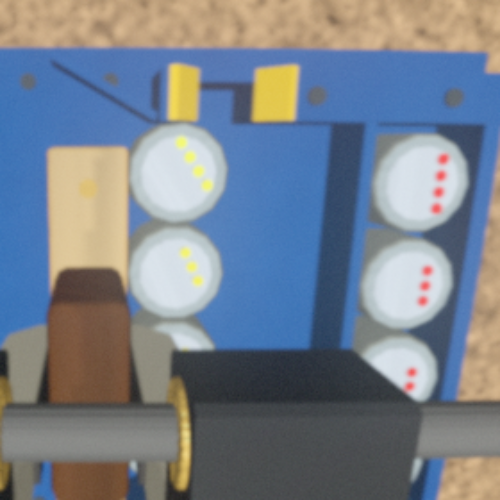

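Tappets 4 at (178,172) and 3 at (175,272) are inside the mouth, flush with the blade. The rest of the push follows.

```bash
python3 -m crank '[[[-1,0.001,0.014,0,0,0,0],[-1,0.001,0.028,0,0,0,0],[-1,0.001,0.042,0,0,0,0],[-1,0.001,0.056,0,0,0,0],[-1,0.001,0.068,0,0,0,0]]]'
python3 -m crank '[[[-1,0,0.004,-0.001,0,0,0],[-1,0,0.008,-0.001,0,0,0],[-1,0,0.012,-0.001,0,0,0],[-1,0,0.016,-0.001,0,0,0],[-1,0,0.018,-0.001,0,0,0]]]'
python3 - <<'E'
from h import *
def rk(x,y): return place(.6569,.0230,np.radians(12.4),[[x,y,0]])[0]
print(read_state()['force'],read_state()['wrist_torque'])
a=rk(-.03,0);go(a[0],a[1],.049,102.4)
E
```

```text
t: 9.2
tool_pos: [0.6196, 0.015, 0.0493]
orientation: [1.969, 2.448, -0.0]
force: [-3.5, -1.2, 1.5]
opening: 0.0218
gripper_force: 39.9
t: 9.82
tool_pos: [0.6272, 0.0168, 0.0496]
orientation: [-1.969, -2.447, 0.002]
force: [-7.7, -1.5, 2.4]
opening: 0.0217
gripper_force: 39.9
[-7.729  -1.4632  2.4416] [-0.3643  1.3826 -0.1678]
go [-0.0007  0.0006  0.0012] [-0.0011 -0.0002 -0.0005]
```

```bash
python3 -m crank '[[[-1,0,0.002,0,0,0,0],[-1,0,0.004,0,0,0,0],[-1,0,0.006,0,0,0,0],[-1,0,0.006,0,0,0,0],[-1,0,0.006,0,0,0,0]]]'
python3 - <<'E'
from h import *
print(read_state()['force'],read_state()['wrist_torque'])
b=read_camera('wrist')[:,:,::-1]
cv2.imwrite('pics/w5.png',cv2.resize(b[60:340,230:510],(560,560),interpolation=cv2.INTER_CUBIC))
E
```

```text
t: 10.45
tool_pos: [0.6276, 0.017, 0.0494]
orientation: [-1.966, -2.443, 0.008]
force: [-16.6, -2.5, 10.1]
opening: 0.0217
gripper_force: 40.0
[-16.6175  -2.5426  10.1303] [-0.7691  3.304  -0.3059]
```

View pics/w5.png

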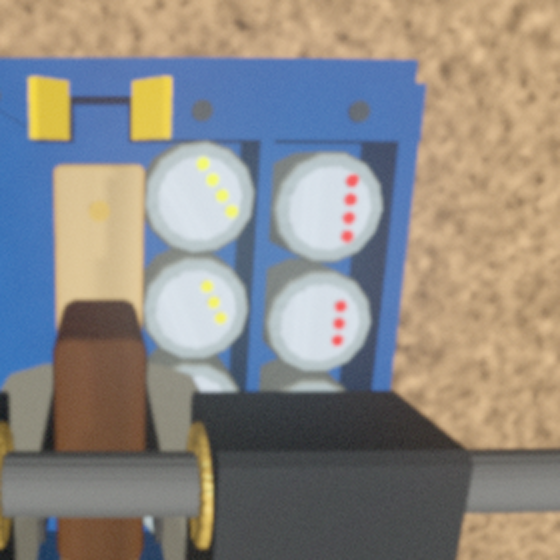

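The blade at (98,230) is flush with tappets 4 at (199,196) and 3 at (195,306). All read as tight to the back wall, with 17 N of push, no motion, and the blade front at rack x ≈ -17. I back off, lift and return the pusher to its old place.

```bash
python3 -m crank '[[[-1,0,-0.01,-0.001,0,0,0],[-1,0,-0.03,-0.002,0,0,0],[-1,0,-0.06,-0.004,0,0,0],[-1,0,-0.08,-0.06,0,0,0],[-1,0,-0.08,-0.16,0,0,0]]]'
python3 -c "
from h import *
go(.4769,-.2942,.13,92.3)"
```

```text
t: 11.12
tool_pos: [0.5891, 0.009, 0.1281]
orientation: [-1.967, -2.445, 0.004]
force: [1.0, 1.2, -0.9]
opening: 0.022
gripper_force: 39.9
go [-0.5442 -0.3491 -0.0031] [-0.0029 -0.0007  0.1118]
```

```bash
python3 -m crank '[[[-1,-0.1,-0.065,-0.005,0,0,0.02],[-1,-0.2,-0.13,-0.005,0,0,0.04],[-1,-0.3,-0.195,-0.005,0,0,0.06],[-1,-0.4,-0.26,-0.005,0,0,0.085],[-1,-0.5,-0.32,-0.005,-0.003,0,0.112]]]'
python3 -m crank '[[[-1,-0.04,-0.024,0,0,0,0],[-1,-0.042,-0.026,0,0,0,0],[-1,-0.042,-0.026,0,0,0,0],[-1,-0.042,-0.026,0,0,0,0],[-1,-0.042,-0.026,0,0,0,0]]]'
python3 -c "
from h import *
go(.4769,-.2942,.043,92.3)"
```

```text
t: 11.75
tool_pos: [0.4884, -0.2713, 0.1328]
orientation: [2.175, 2.261, 0.007]
force: [0.3, 0.2, -1.8]
opening: 0.0218
gripper_force: 39.9
t: 12.38
tool_pos: [0.4774, -0.2901, 0.1321]
orientation: [2.173, 2.265, 0.006]
force: [-0.6, -0.6, -1.5]
opening: 0.0214
gripper_force: 39.9
go [-0.0082 -0.0022  0.1783] [ 0.0031 -0.0003  0.0009]
```

```bash
python3 -m crank '[[[-1,-0.008,-0.002,0.06,0.003,0,0],[-1,-0.008,-0.002,0.12,0.003,0,0],[-1,-0.008,-0.002,0.16,0.003,0,0],[-1,-0.008,-0.002,0.172,0.003,0,0],[-1,-0.008,-0.002,0.178,0.003,0,0]]]'
python3 -c "
from h import *
s=read_state();print(s['force'],s['tool_pos'])"
```

```text
t: 13.0
tool_pos: [0.4769, -0.2951, 0.0435]
orientation: [2.176, 2.265, 0.001]
force: [0.6, -0.1, -1.5]
opening: 0.0214
gripper_force: 39.9
[ 0.5782 -0.1308 -1.5054] [ 0.4769 -0.2951  0.0435]
```

```bash
python3 -m crank '[[[-1,0,0,0.001,0,0,0],[-1,0,0,0.002,0,0,0],[-1,0,0,0.003,0,0,0],[-1,0,0,0.004,0,0,0],[-1,0,0,0.004,0,0,0]]]'
```

```text
t: 13.62
tool_pos: [0.4768, -0.2953, 0.042]
orientation: [2.176, 2.265, 0.001]
force: [-1.5, 1.4, 5.9]
opening: 0.0218
gripper_force: 39.9
```

Contact with the bench is confirmed at the same height as when I gripped it, so I release and lift.

```bash
python3 -m crank '[[[0.2,0,0,-0.001,0,0,0],[0.2,0,0,-0.001,0,0,0],[0.2,0,0,-0.001,0,0,0],[0.2,0,0,-0.001,0,0,0],[0.2,0,0,-0.001,0,0,0]]]' 40
python3 -m crank '[[[1,0,0,-0.001,0,0,0],[1,0,0,-0.001,0,0,0],[1,0,0,-0.1,0,0,0],[1,0,0,-0.2,0,0,0],[1,0,0,-0.3,0,0,0]]]'
python3 -c "
from h import *
go(.54,-.09,.25,102.4)
go(.44,.27,.25,103)"
```

```text
t: 14.25
tool_pos: [0.4764, -0.295, 0.0416]
orientation: [-2.176, -2.265, -0.0]
force: [-0.7, 0.1, 1.1]
opening: 0.0556
gripper_force: 0.0
t: 14.88
tool_pos: [0.4763, -0.2949, 0.1931]
orientation: [-2.176, -2.265, -0.0]
force: [0.1, -0.5, -0.0]
opening: 0.0925
gripper_force: 0.0
go [ 0.4045  0.1437 -0.1135] [-0.     -0.0003 -0.1124]
go [ 1.1319 -0.0274 -0.1132] [-0.     -0.0003 -0.119 ]
```

```bash
python3 -c "
from h import *
go(.62,-.07,.21,102.4)"
python3 -m crank '[[[1,0.1,0.06,0,0,0,-0.03],[1,0.2,0.13,-0.01,0,0,-0.06],[1,0.3,0.19,-0.02,0,0,-0.09],[1,0.4,0.26,-0.033,0,0,-0.112],[1,0.438,0.305,-0.033,0,0,-0.112]]]'
python3 -c "
from h import *
go(.62,-.07,.21,102.4)"
```

```text
go [ 0.4381  0.3052 -0.0335] [-0.     -0.0003 -0.1124]
t: 15.5
tool_pos: [0.6216, -0.067, 0.2091]
orientation: [1.965, 2.451, 0.002]
force: [-0.2, -1.3, 0.3]
opening: 0.0932
gripper_force: 0.0
go [-0.0052 -0.0044 -0.0019] [ 0.001  -0.0003  0.0018]
```

```bash
python3 -m crank '[[[1,0,0,0,0,0,0],[1,0,0,0,0,0,0],[1,0,0,0,0,0,0],[1,0,0,0,0,0,0],[1,0,0,0,0,0,0]]]' >/dev/null
python3 -c "
from h import *
s=read_state();cv2.imwrite('pics/r.png',read_camera('wrist')[:,:,::-1]);np.save('sr.npy',s,allow_pickle=True);print(s['tool_pos'])
go(.44,.21,.23,103)"
```

```text
[ 0.6199 -0.0708  0.2083]
go [ 0.6252 -0.2318 -0.0431] [ 0.0002 -0.0002 -0.0075]
```

```bash
python3 -m crank '[[[1,0.11,-0.04,-0.01,0,0,0],[1,0.22,-0.08,-0.02,0,0,0],[1,0.33,-0.12,-0.03,0,0,0],[1,0.44,-0.16,-0.04,0,0,0],[1,0.55,-0.2,-0.043,0,0,-0.007]]]' >/dev/null
python3 -m crank '[[[1,0.06,-0.025,0,0,0,0],[1,0.075,-0.032,0,0,0,0],[1,0.075,-0.032,0,0,0,0],[1,0.075,-0.032,0,0,0,0],[1,0.075,-0.032,0,0,0,0]]]'
python3 - <<'E'
from h import *
s=read_state();im=read_camera('wrist')[:,:,::-1];cv2.imwrite('pics/g.png',im);np.save('sg.npy',s,allow_pickle=True)
hsv=cv2.cvtColor(im,cv2.COLOR_BGR2HSV)
m=((hsv[:,:,0]<18)&(hsv[:,:,1]>200)&(hsv[:,:,2]>90)).astype(np.uint8)
m[260:]=0
n,l,st,c=cv2.connectedComponentsWithStats(m);k=1+st[1:,4].argmax();print(st[k],c[k],cv2.minAreaRect(np.argwhere(l==k)[:,::-1].astype(np.float32)))
print(proj(cam('wrist',s),place(.4395,.279,np.radians(13.2),[[a,b,.032] for a,b in((-.007,-.082),(.007,-.082),(.007,.082),(-.007,.082))]+[[a,b,.077] for a,b in((-.01,-.022),(.01,-.022),(.01,.022),(-.01,.022))])))
r=cv2.imread('pics/r.png')
cv2.imwrite('pics/m3.png',np.hstack([cv2.resize(r[0:260,180:440],(480,480),interpolation=cv2.INTER_CUBIC),cv2.resize(im[0:260,190:363],(320,480),interpolation=cv2.INTER_CUBIC)]))
E
```

```text
t: 17.42
tool_pos: [0.4401, 0.209, 0.2297]
orientation: [-1.958, -2.457, -0.0]
force: [0.7, -0.1, -0.1]
opening: 0.0929
gripper_force: 0.0
[287 148   1   1   1] [287. 148.] ((287.0, 148.0), (0.0, 0.0), 0.0)
[[286.1616 207.5619]
 [297.662  207.5116]
 [298.875   62.0135]
 [286.1528  62.0559]
 [284.1354 160.0659]
 [303.5713 159.988 ]
 [304.118  115.4288]
 [284.0694 115.5014]]
```

View pics/m3.png

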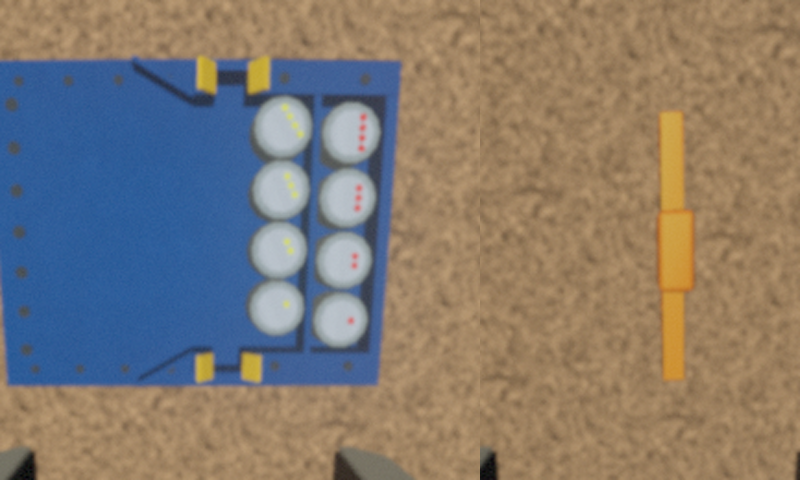

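The left half shows the row straight and home against the back wall, with tops at (282,127), (279,190), (278,250) and (275,307). The slot gaps lie between the yellow lips at about (232,75) and (228,367). The right half shows the gate bar spanning (672,111) to (674,380), with its grip at x 659–693, y 210–290. I refine both from these.

```bash
python3 - <<'E'
from h import *
sg=np.load('sg.npy',allow_pickle=True).item();sr=np.load('sr.npy',allow_pickle=True).item()
Cg,Cr=cam('wrist',sg),cam('wrist',sr)
fg=lambda L:(np.array(L,float)-[480,0])*[173/320,260/480]+[190,0]
fr=lambda L:np.array(L,float)*260/480+[180,0]
gi=fg([(663,380),(685,380),(684,111),(659.5,111),(660,290),(693,290),(692,210),(659,210)])
gp=np.array([[a,b,.032] for a,b in((-.007,-.082),(.007,-.082),(.007,.082),(-.007,.082))]+[[a,b,.077] for a,b in((-.01,-.022),(.01,-.022),(.01,.022),(-.01,.022))])
r=least_squares(lambda p:(proj(Cg,place(*p[:3],gp+[0,0,p[3]]))-gi).ravel(),[.44,.28,.23,0],x_scale=[.01,.01,.1,.01]);print('gate x y yaw dz',r.x[:2],np.degrees(r.x[2]),r.x[3],'res',r.fun.round(1))
T=cam('top');print('two-view grip top',tri(Cg,[fg([(676,250)])[0]],T,[(158,220)]))
q=(.6569,.0230,np.radians(12.4))
P={'slot+':[-.029,.079,.033],'slot-':[-.029,-.079,.033],'FR':[.075,-.1,.005],'FL':[.075,.1,.005],'NR':[-.175,-.1,.005]}
for k,v in P.items(): print(k,(proj(Cr,place(*q,[v]))[0]-[180,0])*480/260)
t=onz(Cr,fr([(282,127),(279,190),(278,250),(275,307)]),.031);f=onz(Cr,fr([(351,132),(347,197),(344,260),(341,320)]),.031)
for w in(t,f):
    d=w[:,:2]-np.array(q[:2]);c,sn=np.cos(q[2]),np.sin(q[2]);print(np.c_[c*d[:,0]+sn*d[:,1],c*d[:,1]-sn*d[:,0]]*1e3)
E
```

```text
gate x y yaw dz [0.4412 0.2817] 14.0045542080605 -0.001977171636059342 res [ 0.  -0.3 -0.4 -0.5 -0.5  0.1  0.1  0.3 -0.7  0.8  0.8  0.5  1.3 -0.6
 -0.8 -0.3]
two-view grip top [[0.445  0.2823 0.0463 0.0055]]
slot+ [231.8794  80.9005]
slot- [227.4743 361.8233]
FR [378.107  385.1342]
FL [402.1498  59.0163]
NR [  6.6996 385.4728]
[[ -0.1007  55.5416]
 [ -0.6689  21.4529]
 [ -0.0826 -12.326 ]
 [ -0.6938 -45.7803]]
[[ 39.2854  53.1845]
 [ 39.0527  17.7958]
 [ 39.4408 -17.9609]
 [ 39.8311 -53.5551]]
```

```bash
python3 - <<'E'
from h import *
sr=np.load('sr.npy',allow_pickle=True).item();C=cam('wrist',sr);im=cv2.imread('pics/r.png')
q=(.6569,.0230,np.radians(12.4))
g=im.min(2).astype(float)
sub=cv2.resize(g.astype(np.uint8),None,fx=4,fy=4,interpolation=cv2.INTER_CUBIC)
for L in ([(282,127),(279,190),(278,250),(275,307)],[(351,132),(347,197),(344,260),(341,320)]):
    for th in(125,150):
        o=[]
        for x,y in L:
            u,v=x*260/480+180,y*260/480
            m=np.zeros_like(sub);cv2.circle(m,(int(4*u),int(4*v)),70,255,-1)
            cs,_=cv2.findContours(((sub>th)&(m>0)).astype(np.uint8),cv2.RETR_EXTERNAL,cv2.CHAIN_APPROX_NONE)
            h=cv2.convexHull(max(cs,key=cv2.contourArea));e=cv2.fitEllipse(h);o.append([(e[0][0]-1.5)/4,(e[0][1]-1.5)/4,e[1][0]/4])
        o=np.array(o);w=onz(C,o[:,:2],.031);d=w[:,:2]-np.array(q[:2]);c,sn=np.cos(q[2]),np.sin(q[2]);print(th,np.c_[c*d[:,0]+sn*d[:,1],c*d[:,1]-sn*d[:,0]]*1e3,o[:,2])
E
```

```text
125 [[ -0.0437  55.9572]
 [ -0.0308  22.1615]
 [ -0.0699 -11.7933]
 [ -0.1748 -45.6156]] [30.3811 29.7501 29.1673 28.4423]
150 [[  0.0086  56.212 ]
 [  0.0315  22.2525]
 [  0.0902 -11.5992]
 [  0.0668 -45.7015]] [27.7676 27.2792 26.6948 25.7224]
125 [[ 38.8365  53.2138]
 [ 38.7962  17.873 ]
 [ 38.8148 -17.515 ]
 [ 38.7916 -52.884 ]] [30.1942 29.4058 28.6698 27.8601]
150 [[ 39.0713  53.3897]
 [ 39.0304  17.8946]
 [ 38.956  -17.4659]
 [ 38.9349 -52.9146]] [27.6169 27.1598 26.1204 25.4182]
```

The row is straight and closed (33.9 mm pitch), 38.9 mm from the fixed row, so it is home. Now the gate.

```bash
python3 -c "
from h import *
go(.4412,.2817,.10,104)
go(.4412,.2817,.043,104)"
```

```text
go [0.1409 0.0348 0.2594] [-0.0001 -0.0002 -0.0121]
go [0.1409 0.0348 0.3734] [-0.0001 -0.0002 -0.0121]
```

```bash
python3 -m crank '[[[1,0.08,0.02,0.05,0,0,-0.012],[1,0.141,0.035,0.14,0,0,-0.012],[1,0.141,0.035,0.24,0,0,-0.012],[1,0.141,0.035,0.33,0,0,-0.012],[1,0.141,0.035,0.373,0,0,-0.012]]]'
python3 -m crank '[[[1,0,0,0,0,0,0],[-1,0,0,0,0,0,0],[-1,0,0,0,0,0,0],[-1,0,0,0,0,0,0],[-1,0,0,0,0,0,0]]]' 40
python3 -m crank '[[[-1,0,0,0,0,0,0],[-1,0,0,0,0,0,0],[-1,0,0,0,0,0,0],[-1,0,0,0,0,0,0],[-1,0,0,0,0,0,0]]]' 40
python3 -c "
from h import *
go(.4412,.2817,.043,104)"
```

```text
t: 18.1
tool_pos: [0.439, 0.2813, 0.04]
orientation: [-1.932, -2.475, 0.006]
force: [0.4, 0.6, 0.3]
opening: 0.0931
gripper_force: 0.0
t: 18.73
tool_pos: [0.441, 0.2829, 0.044]
orientation: [1.932, 2.477, 0.002]
force: [-0.6, 0.1, 0.1]
opening: 0.0576
gripper_force: 0.0
t: 19.35
tool_pos: [0.4406, 0.2826, 0.0433]
orientation: [-1.932, -2.477, -0.0]
force: [0.2, -0.0, -0.7]
opening: 0.0196
gripper_force: 40.0
go [-0.0021  0.0007  0.0005] [-0.0001 -0.0002  0.0008]
```

```bash
python3 -m crank '[[[-1,0,0,-0.05,0,0,0],[-1,0,0,-0.12,0,0,0],[-1,0,0,-0.2,0,0,0],[-1,0,0,-0.2,0,0,0],[-1,0,0,-0.2,0,0,0]]]'
python3 -c "
from h import *
a=place(.6569,.0230,np.radians(12.4),[[-.029,.0007,0]])[0];print(a)
go(a[0],a[1],.14,102.4)"
```

```text
t: 19.98
tool_pos: [0.4403, 0.2824, 0.1426]
orientation: [-1.932, -2.476, 0.001]
force: [0.8, 0.4, -1.4]
opening: 0.0199
gripper_force: 40.0
[0.6284 0.0175 0.    ]
go [-0.6055  0.236   0.0049] [-0.0004 -0.0001  0.0186]
```

```bash
python3 -m crank '[[[-1,-0.11,0.04,0,0,0,0],[-1,-0.22,0.08,0,0,0,0.005],[-1,-0.33,0.12,0,0,0,0.01],[-1,-0.44,0.165,0,0,0,0.015],[-1,-0.54,0.21,0,0,0,0.0186]]]'
python3 -m crank '[[[-1,-0.05,0.02,0,0,0,0],[-1,-0.065,0.026,0,0,0,0],[-1,-0.065,0.026,0,0,0,0],[-1,-0.065,0.026,0,0,0,0],[-1,-0.065,0.026,0,0,0,0]]]'
python3 -c "
from h import *
go(.6284,.0175,.098,102.4)"
```

```text
t: 20.6
tool_pos: [0.6078, 0.0443, 0.1408]
orientation: [-1.967, -2.445, 0.003]
force: [0.0, 1.3, -0.4]
opening: 0.0196
gripper_force: 40.0
t: 21.22
tool_pos: [0.6275, 0.0185, 0.1433]
orientation: [-1.966, -2.45, -0.001]
force: [-0.4, -0.2, -1.3]
opening: 0.0195
gripper_force: 40.0
go [-0.0024  0.0014  0.0907] [ 0.     -0.0004  0.001 ]
```

```bash
python3 -m crank '[[[-1,-0.002,0.001,0.04,0,0,0.001],[-1,-0.002,0.001,0.07,0,0,0.001],[-1,-0.002,0.001,0.09,0,0,0.001],[-1,-0.002,0.001,0.09,0,0,0.001],[-1,-0.002,0.001,0.09,0,0,0.001]]]'
python3 - <<'E'
from h import *
s=read_state();go(.6284,.0175,.0483,102.4);print(s['force'])
im=read_camera('wrist')[:,:,::-1];cv2.imwrite('pics/f1.png',im);C=cam('wrist',s)
hsv=cv2.cvtColor(im,cv2.COLOR_BGR2HSV);b=im.astype(int)
m=((b[:,:,2]>130)&(b[:,:,2]-b[:,:,1]>45)&(b[:,:,0]<90)&(hsv[:,:,1]>150)).astype(np.uint8);m[200:]=0;m[:,:240]=0;m[:,330:]=0
n,l,st,c=cv2.connectedComponentsWithStats(m);print([(list(map(int,a)),k.round(1)) for a,k in zip(st[1:],c[1:]) if a[4]>30])
z=s['tool_pos'][2]-.0433+.032
yaw=np.radians(12.4);p=s['tool_pos'];print('bar far corners model',proj(C,place(p[0],p[1],yaw,[[-.007,.082,z],[.007,.082,z],[-.007,.08,z]])))
print('lips',proj(C,place(.6569,.0230,yaw,[[-.046,.079,.043],[-.038,.079,.033],[-.02,.079,.033],[-.012,.079,.043]])))
E
```

```text
t: 21.85
tool_pos: [0.6289, 0.0164, 0.0986]
orientation: [1.97, 2.447, 0.001]
force: [-0.3, 0.4, -1.3]
opening: 0.0197
gripper_force: 40.0
go [ 0.0023 -0.0006  0.1006] [ 0.0003 -0.0002 -0.001 ]
[-0.2526  0.3719 -1.2543]
[([290, 114, 3, 17, 34], array([291.1, 121.8])), ([270, 179, 21, 21, 208], array([280.4, 192.4]))]
bar far corners model [[265.6796 111.4681]
 [290.9722 111.4383]
 [265.7183 115.2257]]
lips [[253.8482 121.0748]
 [265.9592 121.8593]
 [290.6859 121.8304]
 [302.6788 121.0174]]
```

```bash
python3 -m crank '[[[-1,0.003,-0.001,0.005,0,0,-0.001],[-1,0.003,-0.001,0.02,0,0,-0.001],[-1,0.003,-0.001,0.034,0,0,-0.001],[-1,0.003,-0.001,0.048,0,0,-0.001],[-1,0.003,-0.001,0.06,0,0,-0.001]]]'
python3 -c "
from h import *
go(.6283,.0186,.0483,102.4);s=read_state();print(s['force'],s['wrist_torque'])"
```

```text
t: 22.52
tool_pos: [0.6275, 0.0178, 0.0674]
orientation: [-1.968, -2.448, 0.0]
force: [-0.2, -0.2, -0.7]
opening: 0.0198
gripper_force: 40.0
go [0.0012 0.0019 0.0383] [-0.0004 -0.0004  0.    ]
[-0.2276 -0.2225 -0.6601] [-0.0369 -0.0522 -0.0463]
```

```bash
python3 -m crank '[[[-1,0.001,0.001,0.01,0,0,0],[-1,0.001,0.001,0.02,0,0,0],[-1,0.001,0.001,0.03,0,0,0],[-1,0.001,0.001,0.036,0,0,0],[-1,0.001,0.001,0.04,0,0,0]]]'
python3 -c "
from h import *
go(.6283,.0186,.0483,102.4);s=read_state();print(s['force'],s['wrist_torque'])"
```

```text
t: 23.15
tool_pos: [0.6281, 0.0185, 0.0482]
orientation: [-1.968, -2.448, -0.0]
force: [-4.8, 1.5, 8.2]
opening: 0.0198
gripper_force: 40.0
go [ 0.0002  0.0004 -0.0002] [-0.     -0.0003  0.0001]
[-4.7829  1.4825  8.1691] [-0.0004  0.9333  0.023 ]
```

```bash
python3 -m crank '[[[-1,0,0,-0.001,0,0,0],[0,0,0,-0.001,0,0,0],[0,0,0,-0.001,0,0,0],[0,0,0,-0.001,0,0,0],[0,0,0,-0.001,0,0,0]]]' 40
python3 -m crank '[[[0.2,0,0,-0.02,0,0,0],[0.2,0,0,-0.1,0,0,0],[0.2,0,0,-0.2,0,0,0],[0.2,0,0,-0.3,0,0,0],[0.2,0,0,-0.35,0,0,0]]]'
python3 -c "
from h import *
go(.60,-.085,.21,102.4)"
```

```text
t: 23.78
tool_pos: [0.6282, 0.0184, 0.0488]
orientation: [-1.968, -2.448, -0.001]
force: [-0.2, -0.8, -0.3]
opening: 0.046
gripper_force: 0.0
t: 24.4
tool_pos: [0.6297, 0.0183, 0.2288]
orientation: [1.966, 2.445, 0.006]
force: [0.2, 0.1, 0.6]
opening: 0.0558
gripper_force: 0.0
go [-0.189  -0.1025  0.0373] [0.0037 0.0007 0.    ]
```

```bash
python3 -m crank '[[[1,-0.09,-0.02,0.02,0,0,0],[1,-0.19,-0.04,0.04,0,0,0],[1,-0.19,-0.04,0.04,0,0,0],[1,-0.19,-0.04,0.04,0,0,0],[1,-0.19,-0.04,0.04,0,0,0]]]'
python3 - <<'E'
from h import *
s=read_state();im=read_camera('wrist')[:,:,::-1];sc=read_camera('scene')[:,:,::-1];tp=read_camera('top')[:,:,::-1]
cv2.imwrite('pics/e.png',im);C=cam('wrist',s)
hsv=cv2.cvtColor(im,cv2.COLOR_BGR2HSV)
m=((abs(hsv[:,:,0].astype(int)-15)<7)&(hsv[:,:,1]>185)&(hsv[:,:,2]>90)).astype(np.uint8);m[250:]=0
n,l,st,c=cv2.connectedComponentsWithStats(m);print([(list(map(int,a)),k.round(1)) for a,k in zip(st[1:],c[1:]) if a[4]>40])
q=(.6569,.0230,np.radians(12.4))
for h in(.005,.010):
  print(h,proj(C,place(*q,[[a,b,h+.032] for a,b in((-.036,.082),(-.022,.082),(-.022,-.082),(-.036,-.082))]+[[a,b,h+.077] for a,b in((-.039,.022),(-.019,.022),(-.019,-.022),(-.039,-.022))])).round(1).tolist())
sub=cv2.resize(im.min(2),None,fx=4,fy=4,interpolation=cv2.INTER_CUBIC)
for y in(.056,.022,-.0117,-.0457):
    u,v=proj(C,place(*q,[[.0,y,.031]]))[0]
    mm=np.zeros_like(sub);cv2.circle(mm,(int(4*u),int(4*v)),70,255,-1)
    cs,_=cv2.findContours(((sub>140)&(mm>0)).astype(np.uint8),cv2.RETR_EXTERNAL,cv2.CHAIN_APPROX_NONE)
    e=cv2.fitEllipse(cv2.convexHull(max(cs,key=cv2.contourArea)));print('tappet',np.array(e[0])/4-.4,(u,v),np.array(e[1])/4)
S,T=cv2.imread('pics/scene0.png'),cv2.imread('pics/top0.png')
d=cv2.absdiff(sc,S).max(2);print('scene pusher diff',d[140:190,150:230].mean(),'gate old',d[235:270,355:430].mean(),'rest',d[330:,300:450].mean())
d=cv2.absdiff(tp,T).max(2);print('top pusher',d[200:225,375:445].mean(),'gear/bearing/jar',d[95:200,85:195].mean())
E
```

```text
t: 25.02
tool_pos: [0.6294, -0.0775, 0.2044]
orientation: [1.967, 2.449, 0.002]
force: [0.8, -0.1, -0.2]
opening: 0.0927
gripper_force: 0.0
[]
0.005 [[291.8, 28.8], [306.0, 28.9], [303.0, 192.3], [290.3, 192.3], [289.8, 84.8], [312.4, 84.9], [311.2, 135.8], [289.4, 135.8]]
0.01 [[292.0, 27.0], [306.4, 27.1], [303.4, 193.1], [290.5, 193.1], [290.0, 83.8], [313.0, 83.9], [311.8, 135.8], [289.6, 135.7]]
tappet [326.3585  58.5977] (np.float64(326.4581320883534), np.float64(58.637612209946866)) [29.7852 32.0759]
tappet [325.4087  93.2172] (np.float64(325.407991843979), np.float64(93.45247761819311)) [29.0602 31.1893]
tappet [324.5366 126.5889] (np.float64(324.3632382032603), np.float64(126.62520496879134)) [28.0059 30.0294]
tappet [323.2195 158.6373] (np.float64(323.3128551065779), np.float64(158.72336310505236)) [27.6926 28.5672]
scene pusher diff 24.61275 gate old 33.0 rest 3.607111111111111
top pusher 15.200571428571429 gear/bearing/jar 10.147012987012987
```

```bash
python3 - <<'E'
from h import *
im=cv2.imread('pics/e.png');hsv=cv2.cvtColor(im,cv2.COLOR_BGR2HSV);print(hsv[110,300],hsv[50,298],hsv[170,297])
o=((hsv[:,:,0]>8)&(hsv[:,:,0]<26)&(hsv[:,:,1]>150)).astype(np.uint8);
for v in(50,70,110,150,170,185):
    x=np.flatnonzero(o[v,270:330])+270;print(v,x.min() if len(x) else 0,x.max() if len(x) else 0)
y=np.flatnonzero(o[:240,298]);print('col298',y.min(),y.max())
x=read_camera('scene')[:,:,::-1]
def pk(I):
    h=cv2.cvtColor(I,cv2.COLOR_BGR2HSV)[130:200,150:235];m=h[:,:,2]<85;p=np.argwhere(m);return m.sum(),p.mean(0)+[130,150]
print(pk(cv2.imread('pics/scene0.png')),pk(x))
E
```

```text
[ 20 153 210] [ 20 160 211] [ 18 168 211]
50 293 304
70 293 304
110 291 311
150 292 303
170 292 302
185 283 309
col298 29 191
(np.int64(228), array([164.5  , 198.886])) (np.int64(968), array([145.7655, 205.8781]))
```

```bash
python3 -m crank '[[[1,0.1,-0.06,-0.1,0,0,0],[1,0.2,-0.12,-0.15,0,0,0],[1,0.3,-0.18,-0.2,0,0,0],[1,0.4,-0.24,-0.2,0,0,0],[1,0.5,-0.3,-0.2,0,0,0]]]'
python3 - <<'E'
from h import *
I=[cv2.imread('pics/scene0.png'),read_camera('scene')[:,:,::-1]];J=[cv2.imread('pics/top0.png'),read_camera('top')[:,:,::-1]]
def pk(I,a,b,c,d,t=85):
    h=cv2.cvtColor(I,cv2.COLOR_BGR2HSV)[a:b,c:d];m=h[:,:,2]<t;p=np.argwhere(m);return int(m.sum()),p.mean(0)+[a,c]
for i in I: print(pk(i,130,200,170,235))
for j in J: print(pk(j,195,230,375,420,100),pk(j,130,155,380,405))
d=cv2.absdiff(*I).max(2);print([d[140:190,175:225].mean(),d[145:185,155:185].mean(),d[155:215,95:130].mean(),d[290:320,320:355].mean(),d[315:360,355:400].mean()])
E
```

```text
t: 25.85
tool_pos: [0.4319, 0.1302, 0.3048]
orientation: [1.968, 2.448, 0.004]
force: [1.3, 1.1, 0.0]
opening: 0.0926
gripper_force: 0.0
(228, array([164.5  , 198.886]))
(229, array([164.5502, 198.1092]))
(189, array([211.5979, 409.8307])) (146, array([141.7603, 391.8493]))
(181, array([210.7348, 410.2541])) (147, array([141.7755, 391.8027]))
[np.float64(4.8224), np.float64(3.2625), np.float64(2.993333333333333), np.float64(2.9104761904761904), np.float64(2.7930864197530862)]
```

The pusher is standing upright in its place, the bystanders are unmoved, the gate is seated, and the arm is clear. I hand the job in.

```bash
python3 -m crank '[[[1,0,0,0,0,0,0],[1,0,0,0,0,0,0],[1,0,0,0,0,0,0],[1,0,0,0,0,0,0],[1,0,0,0,0,0,0]]]' >/dev/null; python3 -c "
from plant import *
print(close_job())"
```

```text
the job is handed in; nothing more can be done
None
```

The job is handed in at about 26 s: the four tappets are home in a straight, closed row, the pusher stands upright in its old place, the gate is fully down in its slots, and in the checks I made the bystanders had not moved.

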